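# Centre the medicine bottle on the balance pan and tare

### The job

The small amber bottle was set down near the edge of the balance's little round pan, where the balance weighs falsely. Nudge it gently along the pan with light taps of the fingertips until it stands in the middle, without lifting, gripping or toppling it and without letting it slip off the pan; then, with the bottle no longer touched, press the long tare key fully down and let it come up again. Leave the small round power key and the things round the balance alone.

Things in the scene. Friction and masses are not known exactly. Their poses are not given: they have to be found in the camera images.
- bottle: Small round amber glass medicine bottle with a white cap, 33 mm across the body, 60 mm tall (body straight for the lowest 35 mm, cap 24 mm across), 60 to 120 g, standing upright on the pan. Origin: centre of its underside; z points up through the cap. Pushed higher than about its lower third it tends to topple instead of sliding.
- pan_centre (a point): Centre of the top face of the balance's round steel pan (disc 56 mm across, 3 mm thick, 11 mm above the housing's deck, its top 53 mm above the desk). A fine circle 41 mm across is turned in it. The pan sits on a soft rubber boss and dips up to about 5 degrees toward the side where the bottle stands; it levels out when the bottle is in the middle.
- scale: Light grey portable balance, 193 mm long (x) by 146 mm wide (y), fixed to the desk (it does not shift). Origin: under its middle on the desk, x points to its rear, y to its left, z up. The rear deck (from 29 mm ahead of the origin to the rear end) is 42 mm high; the pan's centre lies 32 mm behind the origin over it. The front panel, toward the robot, is 34 mm high and carries a blank display between the two keys.
- tare_key_top (a point): Centre of the top face of the tare key: long grey key, 36 mm (x of the balance) by 20 mm, to the right of the display as seen from the robot, standing 6 mm above the front panel, 40 mm above the desk.
- tare_key (a joint): Travel of the tare key, m: 0 up, 0.004 fully down. Sprung; about 1 N starts it, about 4 N holds it fully down.
- power_key_top (a point): Centre of the top face of the power key: small round grey key, 13 mm across, to the left of the display, standing 4 mm above the front panel. Not to be pressed.
- power_key (a joint): Travel of the power key, m: 0 up, 0.004 fully down.
- other_bottle: Bystander: another amber bottle with a white cap, 34 mm across, 64 mm tall, standing on the desk to the right of the balance. Origin: centre of its underside.
- syringe: Bystander: plastic syringe lying on the desk along the left side of the balance, 160 mm long (its own y axis), 26 mm wide, 17 mm high. Origin: under its middle.
- carton: Bystander: card medicine box standing on the desk to the left of the balance's rear, 40 by 68 mm, 74 mm tall. Origin: centre of its underside.
Mind the look-alikes: they are no part of the job. Of the things that look like the scale, the larger one is meant. What is shaped like the bottle but yellow is not meant.

How it is judged:
By the outcome, as a careful person would: the job done as asked, in the order asked, and still so for the second after the job is handed in, with the robot touching nothing.
It also fails if it takes over 51 s, if anything falls off the work surface, if the arm or the gripper's body presses on something with over 40 N, if the wrist force passes 120 N, or if a joint passes its speed limit or range.

### The arm

A 7-joint arm with a two-finger parallel gripper is mounted at the origin on a cart in front of the work surface, level with it; the furniture and walls round the work are solid. World frame = base frame: x ahead of the robot, y to its left, z up, the work surface at z = 0. Lengths are in m, angles in rad, forces in N, time in s.
With the tool pointing down it reaches from about 0.4 to 0.85 m from the base axis. Payload 6.9 kg.
Tool frame: the origin (TCP) lies midway between the tips of the shut fingers; the grasp point (between the pads) lies ctrl.grip_point_offset behind it (ctrl.grip_point_offset is the distance from the TCP to the grasp point, in m); x points along the fingers, y is the direction in which the jaws open and shut, and the axes are right-handed (so a half turn about x gives the same grasp; the last joint's range is limited). The gripper opens to 85 mm and grips with 20 to 120 N. Pads are 22 mm wide; open, the fingers measure 114 mm over their backs; the gripper's body (76 mm by 85 mm) begins 54 mm behind the grasp point. The pads swing forward as they close: fully open they stand 13 mm farther back than shut.
Start: joints at [1.31, 0.507, -0.238, 1.5, 0.126, 1.149, -0.155], TCP at [0.224, -0.583, 0.231] pointing down, gripper open.
Joint ranges: [-3.08, 3.08], [-0.24, 2.05], [-1.43, 1.35], [0, 2.5], [-1.52, 4.66], [0.17, 1.96], [-2.89, 2.89]. Speed limits (rad/s): [2.39, 2.39, 3.14, 3.14, 3.14, 3.14, 3.14].

### API

Orientations are given as a 3x3 rotation matrix whose columns are the frame's x, y, z axes.
In Python, from bench import readout, optics, close_job, ctrl gives the robot as it stands.
- The arm moves only by the tool arm_command, never from a script. Its argument "increments" is a list of rows, each a list of 2 entries, a list of its own where there are three numbers: the shift along the tool's x, y, z in cm, then the turn, a rotation vector about the tool's x, y, z in rad. A call has 1 to 12 rows; each row is the pose to reach, as a shift and turn from the pose commanded when the call began, along the tool's axes at that moment; what a row does not reach only later rows make up. A row lasts 1/8 s, in which the tool goes at most 62.5 mm and 10.7 degrees, less where a joint would pass 70% of its speed; a pose out of reach is approached as far as the arm can. A call with a gripper value outside its range is refused whole. "grip" is the finger opening in cm, from 0 to 8.54, set as the call begins (left out, the last holds). The fingers move at their own pace and stop on an object; the grip force is fixed at half the most. Time passes only in rows, so rows that repeat a pose let the fingers close. It gives the time, the measured TCP pose, the force and the opening at its end, in the units of the state.
- readout.observe(): the state, without advancing time (a new reading comes with each control period).
- optics.capture(name): name is "scene" or "side" or "wrist"; returns a dict with "pixels" (384x512x3 uint8, blue, green, red), "fx", "fy", "cx", "cy" (pixels), "xyz" and "rotation" of the camera in the world. Camera axes: x right, y down, z forward; pixel columns grow to the right and rows downward; lengths in m; the calibration is good to about 2 mm. A picture is of the moment at which its call begins. There is no depth.
- close_job(): hands the job in, once; it reports no verdict.
The state is a dict: "time_s": time; "joint_pos": joint angles; "dq": joint speeds; "effort": joint torques, N m; "position": TCP position; "orientation": TCP orientation; "contact_force": force on the tool from outside, world axes, zero at the start; "wrist_torque": the same for the moment, N m; "finger_gap": finger opening in m.
Only numpy, scipy, OpenCV 4.12 (cv2) and the standard library are available. Lean on these libraries where they do the work, as an engineer would, in place of code of your own. Each camera call takes 0.05 s, during which the arm holds its last target. There are 200 camera calls.

## Working session

There is one attempt and no reset: what is moved stays moved. The work goes in short steps, Python scripts to look and compute and a tool call to move; the robot and the scene stay as the last step left them, time stands still between calls to the robot, and variables do not carry over. Pictures are saved under pics/ and viewed, about 8 in all and at most 12, crops included, and the job is handed in when it is done.

Besides the shell and the picture viewer there is one more tool, called after "Call:" in YAML: its name, and indented under it one key for each argument. arm_command: Moves the arm, as the interface text tells. Its arguments: {"type":"object","properties":{"increments":{"type":"array"},"grip":{"type":"number"}},"required":["increments"]}

```bash
mkdir -p pics
cat > h.py <<'E'
import numpy as np, cv2
from bench import readout, optics, close_job, ctrl
def cap(n,f):
    c=optics.capture(n); im=np.array(c["pixels"],np.uint8); cv2.imwrite("pics/"+f+".png",im)
    np.savez("pics/"+f+".npz",im=im,K=[c["fx"],c["fy"],c["cx"],c["cy"]],p=c["xyz"],R=c["rotation"]); return im
def ld(f): 
    d=np.load("pics/"+f+".npz"); return d
def ray(f,u,v):
    d=ld(f); fx,fy,cx,cy=d["K"]; r=d["R"]@np.array([(u-cx)/fx,(v-cy)/fy,1]); return d["p"],r/np.linalg.norm(r)
def atz(f,u,v,z):
    p,r=ray(f,u,v); return p+r*(z-p[2])/r[2]
def tri(obs):
    A=np.zeros((3,3));b=np.zeros(3);L=[]
    for o in obs:
        p,r=ray(*o);M=np.eye(3)-np.outer(r,r);A+=M;b+=M@p;L.append((M,p))
    x=np.linalg.solve(A,b); return x,[np.linalg.norm(M@(x-p)) for M,p in L]
def proj(f,X):
    d=ld(f); fx,fy,cx,cy=d["K"]; q=d["R"].T@(np.array(X)-d["p"]); return np.array([fx*q[0]/q[2]+cx,fy*q[1]/q[2]+cy])
E
python3 - <<'E'
from h import *
a=cap("scene","s0");b=cap("side","d0")
for f in("s0","d0"):
    d=ld(f);print(d["K"],d["p"],d["R"].round(3).tolist())
s=readout.observe();print({k:np.round(v,3).tolist() for k,v in s.items()},ctrl.grip_point_offset)
cv2.imwrite("pics/v1.png",cv2.resize(np.vstack([a,b]),None,fx=.78,fy=.78) if 0 else a)
E
```

```text
[386.84416084 386.84416084 258.30512305 191.33314084] [ 0.26461483 -0.49568284  0.66638053] [[0.852, -0.372, 0.369], [-0.524, -0.6, 0.605], [-0.004, -0.709, -0.706]]
[481.89189793 481.89189793 255.25749289 191.54361679] [0.32864014 0.79230331 0.77140493] [[-0.949, -0.203, 0.243], [-0.316, 0.633, -0.707], [-0.01, -0.747, -0.665]]
{'time_s': 0.1, 'joint_pos': [1.309, 0.508, -0.238, 1.501, 0.126, 1.149, -0.155], 'dq': [-0.0, -0.004, 0.0, -0.002, 0.001, 0.001, 0.001], 'effort': [-0.006, -62.183, -2.195, -25.02, 0.012, 0.008, -0.0], 'position': [0.224, -0.583, 0.231], 'orientation': [[-0.001, 0.359, -0.933], [0.001, -0.933, -0.359], [-1.0, -0.002, 0.0]], 'contact_force': [-0.192, 0.082, -0.515], 'wrist_torque': [0.003, 0.071, -0.002], 'finger_gap': 0.085} 0.0187
```

View pics/s0.png

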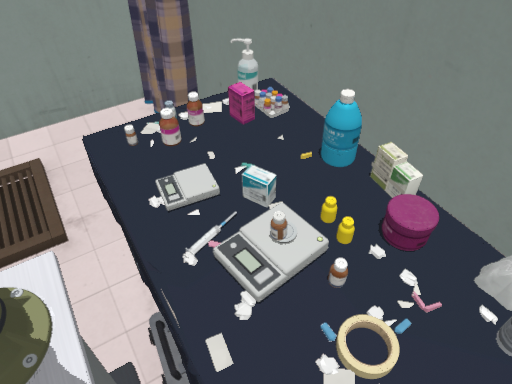

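View pics/d0.png

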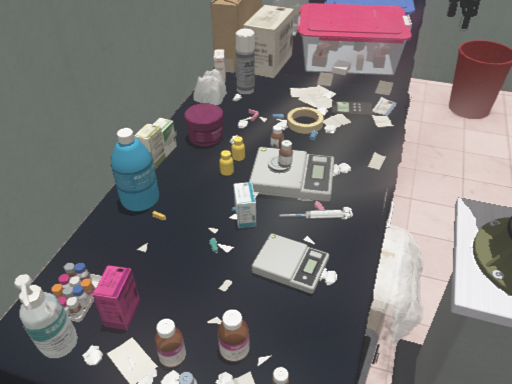

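Candidates for the balance: the larger one at scene (270,248), side (293,172), and a smaller one at scene (187,186), side (291,262). I choose the larger. Candidates for the bottle: the amber one on the pan at scene (279,224), side (286,155); the bystander at scene (339,272), side (277,138); and yellow ones at scene (329,210) and (346,230). I choose the one on the pan. Next is one close crop of both views.

Run:
```python
from h import *
a=ld("s0")["im"][195:305,205:340];b=ld("d0")["im"][120:210,235:345]
A=cv2.resize(a,None,fx=4,fy=4,interpolation=3)[:, :400+140];B=cv2.resize(b,(400,327),interpolation=3)
A=cv2.resize(a,(675,550),interpolation=3)
cv2.imwrite("pics/c1.png",A);cv2.imwrite("pics/c2.png",cv2.resize(b,None,fx=6,fy=6,interpolation=3))
```

```text
(no output)
```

View pics/c1.png

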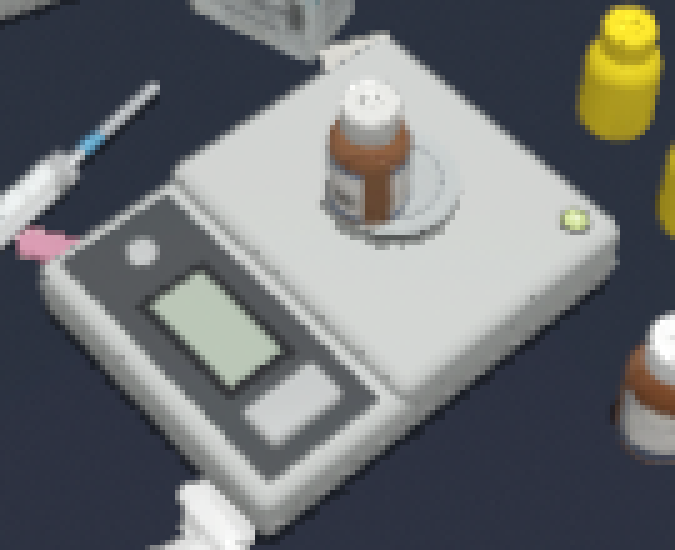

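View pics/c2.png

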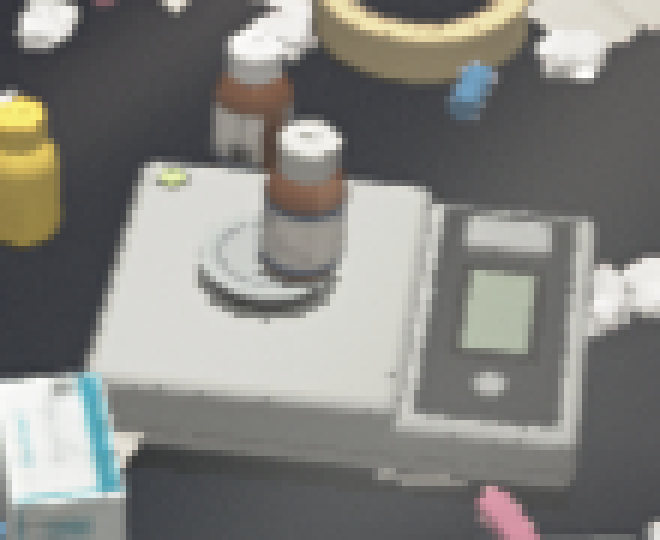

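```bash
cat > m.py <<'E'
from h import *
S=lambda x,y:("s0",(x+.5)/5-.5+205,(y+.5)/5-.5+195)
D=lambda x,y:("d0",(x+.5)/6-.5+235,(y+.5)/6-.5+120)
for n,a,b in[("tare",(293,403),(509,234)),("power",(142,250),(490,383)),("cap",(371,95),(309,136)),("bubble",(575,219),(172,177)),("other cap",(667,340),(255,47)),
 ("stepR",(405,398),(430,190))]:
    x,e=tri([S(*a),D(*b)]);print(n,x.round(4),np.round(e,4))
E
python3 m.py
cat > fit.py <<'E'
from m import *
from scipy.optimize import least_squares
# pan rim points (visible edge of top disc): tangent extremes
rs=lambda p:(atz(*S(*p),.053))
P=dict(t=tri([S(293,403),D(509,234)])[0],p=tri([S(142,250),D(490,383)])[0])
ax=P['p']-P['t'];print("key dist",np.linalg.norm(ax[:2]),"yaw",np.arctan2(-ax[0],ax[1]))
for n,p in[("rearL",(385,35)),("rearR",(615,225)),("frontR",(270,530)),("frontL",(45,265)),("stepL",(180,180))]:
    print(n,atz(*S(*p),.034 if "front" in n else .042).round(4))
for n,p in[("rearR",(145,165)),("rearL",(92,370)),("stepR",(430,190)),("stepL",(400,405)),("frontR",(590,218)),("frontL",(575,435))]:
    print("side",n,atz(*D(*p),.034 if "front" in n else .042).round(4))
E
python3 fit.py
```

```text
tare [ 0.4838 -0.1529  0.0376] [0.0003 0.0003]
power [ 0.4702 -0.0592  0.0369] [0.0002 0.0002]
cap [ 0.5556 -0.0933  0.1128] [0.0001 0.0001]
bubble [ 0.6263 -0.142   0.0423] [0.0004 0.0004]
other cap [ 0.6108 -0.2162  0.0619] [0.0022 0.0022]
stepR [ 0.5218 -0.173   0.0369] [0.0008 0.0008]
tare [ 0.4838 -0.1529  0.0376] [0.0003 0.0003]
power [ 0.4702 -0.0592  0.0369] [0.0002 0.0002]
cap [ 0.5556 -0.0933  0.1128] [0.0001 0.0001]
bubble [ 0.6263 -0.142   0.0423] [0.0004 0.0004]
other cap [ 0.6108 -0.2162  0.0619] [0.0022 0.0022]
stepR [ 0.5218 -0.173   0.0369] [0.0008 0.0008]
key dist 0.09468716987448723 yaw 0.14410010452719846
rearL [ 0.6182 -0.0153  0.042 ]
rearR [ 0.6379 -0.1529  0.042 ]
frontR [ 0.4493 -0.1918  0.034 ]
frontL [ 0.4339 -0.0432  0.034 ]
stepL [ 0.4993 -0.0394  0.042 ]
side rearR [ 0.6404 -0.1473  0.042 ]
side rearL [ 0.6184 -0.0138  0.042 ]
side stepR [ 0.5213 -0.1667  0.042 ]
side stepL [ 0.4993 -0.0302  0.042 ]
side frontR [ 0.4552 -0.1786  0.034 ]
side frontL [ 0.4332 -0.0427  0.034 ]
```

Run:
```python
from h import *
cap("wrist","w0");d=ld("w0");s=readout.observe();R=np.array(s["orientation"]);p=np.array(s["position"])
print("cam in tool",(R.T@(d["p"]-p)).round(4),(R.T@d["R"]).round(3).tolist(),d["K"])
c,s_=np.cos(.147),np.sin(.147);ex=np.array([c,s_,0]);ey=np.array([-s_,c,0])
O=np.array([.5335,-.0965,0]);pan=O+.032*ex
t=np.linspace(0,2*np.pi,60)
for f,(x0,y0,w,h) in {"s0":(255,205,52,48),"d0":(255,130,52,48)}.items():
    k=7.5;im=cv2.resize(ld(f)["im"][y0:y0+h,x0:x0+w],None,fx=k,fy=k,interpolation=3)
    def dr(C,r,z,col):
        q=[((proj(f,[C[0]+r*np.cos(a),C[1]+r*np.sin(a),z])-[x0,y0])+.5)*k for a in t]
        cv2.polylines(im,[np.int32(q)],True,col,1)
    dr(pan,.028,.053,(0,0,255));dr(pan,.0205,.053,(0,255,0))
    for z,r,col in((.053,.0165,(255,0,0)),(.113,.012,(255,0,255))): dr([.5556,-.0933],r,z,col)
    cv2.imwrite("pics/o_%s.png"%f,im)
a=cv2.imread("pics/o_s0.png");b=cv2.imread("pics/o_d0.png");cv2.imwrite("pics/o.png",np.hstack([a,b]))
```

```text
cam in tool [-0.1425 -0.0009 -0.0804] [[-0.001, -0.312, 0.95], [1.0, 0.0, 0.001], [-0.001, 0.95, 0.312]] [304.23076146 304.23076146 255.215636   185.35606282]
```

View pics/o.png

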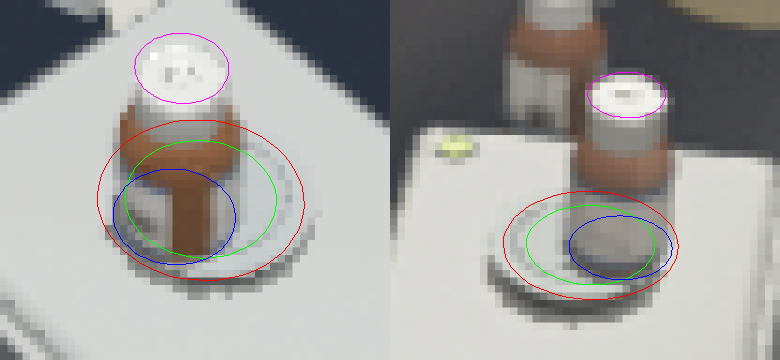

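Scene overlay: the pan is really about 1.3 px further right and down than my model, so its centre is about (0.568, -0.093). The bottle sits on its front side, with base near (0.555, -0.092). I'll move in with the fingers open for a close wrist view.

Call:
arm_command:
  increments:
    - [[0,-3.07,-3.29],[-0.18,0,0]]
    - [[0,-6.13,-6.57],[-0.36,0,0]]
    - [[0,-9.2,-9.86],[-0.54,0,0]]
    - [[0,-12.26,-13.14],[-0.72,0,0]]
    - [[0,-15.33,-16.43],[-0.9,0,0]]
    - [[0,-18.4,-19.7],[-1.08,0,0]]
    - [[0,-21.5,-23.0],[-1.26,0,0]]
    - [[0,-24.5,-26.3],[-1.44,0,0]]
    - [[0,-27.6,-29.6],[-1.62,0,0]]
    - [[0,-30.7,-32.9],[-1.8,0,0]]
    - [[0,-33.7,-36.1],[-1.98,0,0]]
    - [[0,-36.8,-39.4],[-2.16,0,0]]

```text
time_s: 1.65
position: [0.4603, -0.0975, 0.2313]
orientation: [[-0.0, 0.572, 0.82], [-0.0, 0.82, -0.572], [-1.0, -0.0, 0.0]]
contact_force: [0.5, -0.0, 0.2]
finger_gap: 0.0854
```

Call:
arm_command:
  increments:
    - [[0,0,0],[-0.18,0,0]]
    - [[0,0,0],[-0.36,0,0]]
    - [[0,0,0],[-0.54,0,0]]
    - [[0,0,0],[-0.72,0,0]]
    - [[0,0,0],[-0.76,0,0]]
    - [[0,0,0],[-0.76,0,0]]

```text
time_s: 2.4
position: [0.4598, -0.0987, 0.2312]
orientation: [[-0.0, -0.142, 0.99], [0.0, 0.99, 0.142], [-1.0, 0.0, -0.0]]
contact_force: [-0.7, -0.2, 0.2]
finger_gap: 0.0852
```

Run:
```python
from h import *
im=cap("wrist","w1");s=readout.observe();print({k:np.round(s[k],4).tolist() for k in("time_s","position","orientation","joint_pos","contact_force")})
cv2.imwrite("pics/w1v.png",cv2.resize(im,(800,600),interpolation=3))
```

```text
{'time_s': 2.45, 'position': [0.4599, -0.0987, 0.2312], 'orientation': [[-0.0002, -0.1416, 0.9899], [0.0001, 0.9899, 0.1416], [-1.0, 0.0001, -0.0002]], 'joint_pos': [0.9431, 0.4292, -1.1241, 1.883, 0.4337, 1.1037, 1.3644], 'contact_force': [-0.7744, -0.0931, 0.4361]}
```

View pics/w1v.png

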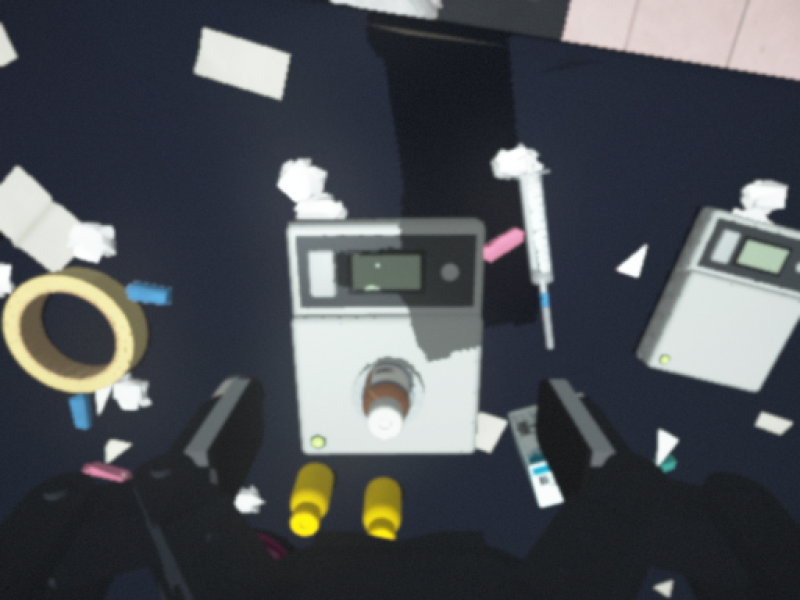

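The wrist view shows the balance with the bottle at view (387,395), the pan at about (390,388), the tare key at (321,273) and the power key at (449,272). Next is a zoomed crop.

```bash
cat > ov.py <<'E'
from h import *
def ov(f,pan,B,top,out,box=None,k=9):
    t=np.linspace(0,2*np.pi,60)
    if box is None:
        c=proj(f,[pan[0],pan[1],.06]);x0,y0=np.int32(c)-30;w=h=60
    else:x0,y0,w,h=box
    raw=cv2.resize(ld(f)["im"][y0:y0+h,x0:x0+w],None,fx=k,fy=k,interpolation=3);raw=cv2.convertScaleAbs(raw,alpha=1.15);im=raw.copy()
    def dr(C,r,z,col):
        q=[((proj(f,[C[0]+r*np.cos(a),C[1]+r*np.sin(a),z])-[x0,y0])+.5)*k for a in t];cv2.polylines(im,[np.int32(q)],True,col,1)
    dr(pan,.028,.053,(0,0,255));dr(pan,.0205,.053,(0,200,0));dr(B,.0165,.053,(255,0,0));dr(top,.012,.113,(255,0,255))
    cv2.imwrite("pics/"+out+".png",cv2.resize(np.hstack([raw,im]),(800,int(400*h/w))));print("box",x0,y0,w,h)
E
python3 - <<'E'
from ov import *
ov("w1",[.568,-.093],[.555,-.0915],[.5556,-.0933],"w1o")
k=lambda u,v:("w1",(u+.5)*.64-.5,(v+.5)*.64-.5)
for n,u,v,z in[("tare",321,273,.04),("power",450,272,.038),("rearL",479,453,.042),("rearR",303,453,.042),("frL",484,219,.034),("frR",288,223,.034),("bubble",318,441,.042)]:print(n,atz(*k(u,v),z).round(4))
E
```

```text
box 216 224 60 60
tare [ 0.4843 -0.1522  0.04  ]
power [ 0.4707 -0.0588  0.038 ]
rearL [ 0.6195 -0.0084  0.042 ]
rearR [ 0.6403 -0.1525  0.042 ]
frL [ 0.4294 -0.041   0.034 ]
frR [ 0.4522 -0.1799  0.034 ]
bubble [ 0.6269 -0.1413  0.042 ]
```

View pics/w1o.png

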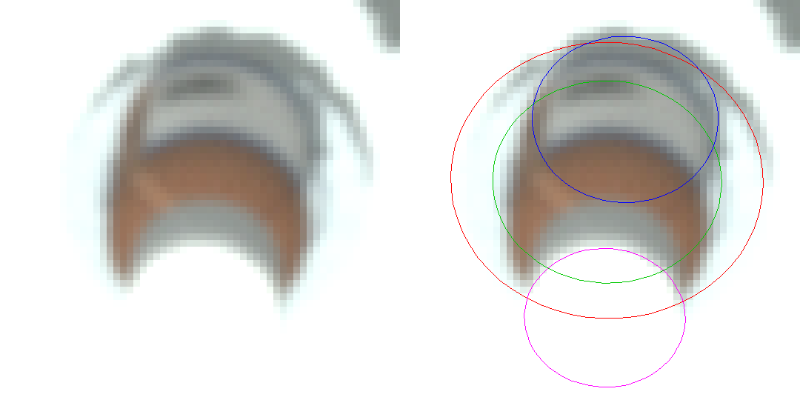

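Bottle base is about (0.5555, -0.091) and pan centre about (0.5675, -0.091), so the push is 12–13 mm along the balance's +x. I'll shut the fingers, tilt so the tips lead, and descend in front of the bottle.

Call:
arm_command:
  increments:
    - [[2,-0.1,1],[0,-0.12,0]]
    - [[5,-0.3,2.5],[0,-0.24,0]]
    - [[8,-0.5,4.2],[0,-0.35,0]]
    - [[11,-0.63,5.2],[0,-0.35,0]]
    - [[13,-0.63,5.2],[0,-0.35,0]]
    - [[14,-0.63,5.2],[0,-0.35,0]]
    - [[14,-0.63,5.2],[0,-0.35,0]]
    - [[14,-0.63,5.2],[0,-0.35,0]]
  grip: 0

```text
time_s: 3.45
position: [0.5127, -0.0972, 0.0918]
orientation: [[0.34, -0.144, 0.929], [0.049, 0.99, 0.135], [-0.939, -0.0, 0.344]]
contact_force: [0.1, 0.3, 1.1]
finger_gap: 0.0002
```

Run:
```python
from h import *
s=readout.observe();print({k:np.round(s[k],4).tolist() for k in("time_s","position","orientation","joint_pos","contact_force","finger_gap")})
cap("side","d1");cap("scene","s1");cap("wrist","w2")
a=cv2.resize(ld("d1")["im"][95:210,235:345],None,fx=5,fy=5,interpolation=3)[:480]
b=cv2.resize(ld("w2")["im"],(400,300))
a=cv2.resize(a,(400,int(a.shape[0]*400/a.shape[1])));H=max(a.shape[0],300)
pad=lambda i:cv2.copyMakeBorder(i,0,H-i.shape[0],0,0,0)
cv2.imwrite("pics/v2.png",np.hstack([pad(a),pad(b)]))
```

```text
{'time_s': 3.45, 'position': [0.5127, -0.0972, 0.0918], 'orientation': [[0.34, -0.1439, 0.9293], [0.0493, 0.9896, 0.1352], [-0.9391, -0.0001, 0.3436]], 'joint_pos': [0.7138, 0.4871, -0.6898, 2.2536, 0.9492, 0.2557, 0.9545], 'contact_force': [0.085, 0.333, 1.0912], 'finger_gap': 0.0002}
```

View pics/v2.png

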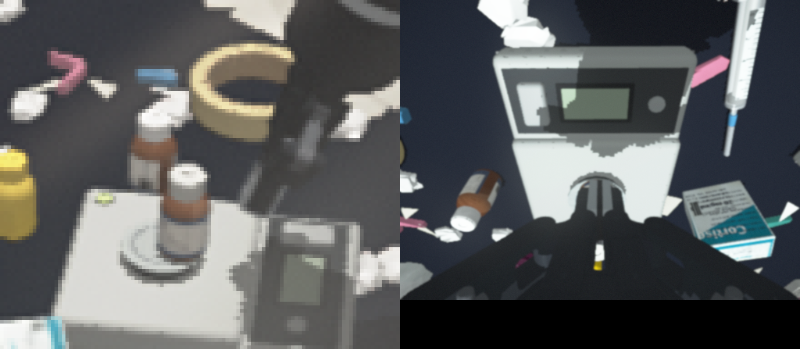

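Call:
arm_command:
  increments:
    - [[1.0,0,-0.4],[0,0.05,0]]
    - [[2.2,0,-0.8],[0,0.1,0]]
    - [[3.1,0,-1.15],[0,0.1,0]]
    - [[3.1,0,-1.15],[0,0.1,0]]
    - [[3.1,0,-1.15],[0,0.1,0]]

```text
time_s: 4.22
position: [0.5122, -0.0975, 0.0586]
orientation: [[0.245, -0.144, 0.959], [0.036, 0.99, 0.14], [-0.969, -0.0, 0.248]]
contact_force: [-0.6, 0.1, -0.0]
finger_gap: -0.0001
```

Run:
```python
from h import *
s=readout.observe();R=np.array(s["orientation"]);print({k:np.round(s[k],4).tolist() for k in("time_s","position","joint_pos","contact_force")});print(R.round(3))
for n,d in(("ex",[.9896,.144,0]),("up",[0,0,1]),("ey",[-.144,.9896,0])):print(n,(R.T@d).round(3))
```

```text
{'time_s': 4.225, 'position': [0.5122, -0.0975, 0.0586], 'joint_pos': [0.6719, 0.5701, -0.6941, 2.2006, 0.9264, 0.3673, 0.9649], 'contact_force': [-0.6469, 0.0562, -0.0243]}
[[ 0.245 -0.144  0.959]
 [ 0.036  0.99   0.14 ]
 [-0.969 -0.     0.248]]
ex [ 0.248 -0.     0.969]
up [-0.969 -0.     0.248]
ey [-0.  1.  0.]
```

Call:
arm_command:
  increments:
    - [[0.15,0,0.58],[0,0,0]]
    - [[0.3,0,1.16],[0,0,0]]
    - [[0.36,0,1.4],[0,0,0]]
    - [[0.38,0,1.49],[0,0,0]]
    - [[0.4,0,1.57],[0,0,0]]
    - [[0.42,0,1.65],[0,0,0]]
    - [[0.445,0,1.74],[0,0,0]]
    - [[0.47,0,1.83],[0,0,0]]
    - [[0.49,0,1.92],[0,0,0]]
    - [[0.51,0,2.0],[0,0,0]]
    - [[0.51,0,2.0],[0,0,0]]
    - [[0.51,0,2.0],[0,0,0]]

```text
time_s: 5.72
position: [0.5326, -0.0944, 0.0582]
orientation: [[0.245, -0.145, 0.959], [0.036, 0.989, 0.14], [-0.969, 0.0, 0.247]]
contact_force: [-0.7, 0.1, -1.1]
finger_gap: 0.0004
```

Run:
```python
from h import *
cap("side","d2");cap("scene","s2")
s=readout.observe();print({k:np.round(s[k],4).tolist() for k in("time_s","position","joint_pos","contact_force")})
# bottle displacement in image between d0/s0 and now by template matching of cap
for f0,f1,(x,y,w,h) in(("d0","d2",(279,137,16,30)),("s0","s2",(268,208,20,32)),):
    t=ld(f0)["im"][y:y+h,x:x+w]; I=ld(f1)["im"]
    k=8;T=cv2.resize(t,None,fx=k,fy=k,interpolation=2);J=cv2.resize(I[y-15:y+h+15,x-15:x+w+15],None,fx=k,fy=k,interpolation=2)
    r=cv2.matchTemplate(J,T,cv2.TM_CCOEFF_NORMED);_,v,_,l=cv2.minMaxLoc(r);print(f1,(np.array(l)/k-15),round(v,3))
a=cv2.resize(ld("s2")["im"][195:265,240:320],(400,350),interpolation=3);b=cv2.resize(ld("d2")["im"][125:195,250:330],(400,350),interpolation=3)
cv2.imwrite("pics/v3.png",np.hstack([a,b]))
```

```text
{'time_s': 5.825, 'position': [0.5326, -0.0944, 0.0583], 'joint_pos': [0.6589, 0.5938, -0.7066, 2.1533, 0.9094, 0.402, 0.9778], 'contact_force': [0.1373, -0.205, 0.1078]}
d2 [-0.75  -0.125] 0.875
s2 [ 3.625 -1.   ] 0.447
```

View pics/v3.png

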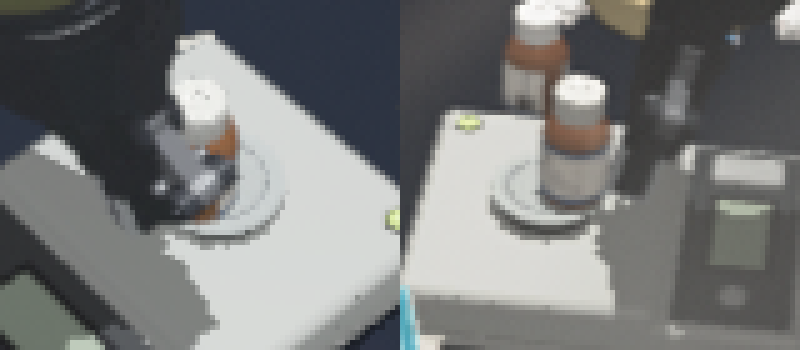

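The bottle has moved about 2 mm, upright and in contact low down. Continuing.

Call:
arm_command:
  increments:
    - [[0.02,0,0.08],[0,0,0]]
    - [[0.04,0,0.16],[0,0,0]]
    - [[0.06,0,0.24],[0,0,0]]
    - [[0.08,0,0.32],[0,0,0]]
    - [[0.1,0,0.4],[0,0,0]]
    - [[0.12,0,0.48],[0,0,0]]
    - [[0.14,0,0.56],[0,0,0]]
    - [[0.16,0,0.63],[0,0,0]]
    - [[0.18,0,0.7],[0,0,0]]
    - [[0.18,0,0.7],[0,0,0]]
    - [[0.18,0,0.7],[0,0,0]]

```text
time_s: 7.2
position: [0.5397, -0.0933, 0.0582]
orientation: [[0.245, -0.145, 0.959], [0.036, 0.989, 0.14], [-0.969, 0.0, 0.247]]
contact_force: [-0.9, -0.9, -0.1]
finger_gap: -0.0003
```

```bash
cat > tm.py <<'E'
from h import *
def tm(f1,f0="d0",box=(279,137,16,30)):
    x,y,w,h=box;t=ld(f0)["im"][y:y+h,x:x+w]; I=ld(f1)["im"]
    k=10;T=cv2.resize(t,None,fx=k,fy=k,interpolation=2);J=cv2.resize(I[y-15:y+h+15,x-15:x+w+15],None,fx=k,fy=k,interpolation=2)
    r=cv2.matchTemplate(J,T,cv2.TM_CCOEFF_NORMED);_,v,_,l=cv2.minMaxLoc(r);return (np.array(l)/k-15),round(v,3)
E
python3 - <<'E'
from tm import *
cap("side","d3")
s=readout.observe();print({k:np.round(s[k],4).tolist() for k in("time_s","position","contact_force")})
for nm,b in(("cap",(279,137,16,12)),("body",(279,153,15,13)),("all",(279,137,16,30))):print(nm,tm("d2",box=b),tm("d3",box=b))
# predicted px per mm
for z in(.063,.113):print(proj("d0",[.5655,-.0898,z])-proj("d0",[.5555,-.0912,z]))
E
```

```text
{'time_s': 7.25, 'position': [0.5398, -0.0933, 0.0582], 'contact_force': [-0.2605, 0.1567, -0.0931]}
cap (array([-0.5, -0.1]), 0.984) (array([-4.3, -0.6]), 0.948)
body (array([-0.9,  0. ]), 0.763) (array([13.1, -1.9]), 0.683)
all (array([-0.7, -0.1]), 0.875) (array([-4.2, -0.6]), 0.823)
[-4.1920415  -0.43802159]
[-4.31744465 -0.42909555]
```

Call:
arm_command:
  increments:
    - [[-0.37,0,-1.45],[0,0,0]]
    - [[-0.99,0,-3.88],[0,0,0]]
    - [[-6.09,0,-3.61],[0,0,0]]
    - [[-10.93,0,-2.37],[0,0,0]]

```text
time_s: 7.75
position: [0.4876, -0.1005, 0.1584]
orientation: [[0.241, -0.145, 0.96], [0.036, 0.989, 0.141], [-0.97, 0.0, 0.244]]
contact_force: [1.1, -1.0, 0.1]
finger_gap: 0.0001
```

Call:
arm_command:
  increments:
    - [[-2.6,0,2.73],[0,0.125,0]]
    - [[-1.36,0,7.58],[0,0.25,0]]
    - [[-0.4,0,11.4],[0,0.25,0]]
    - [[-0.4,0,11.4],[0,0.25,0]]
    - [[-0.4,0,11.4],[0,0.25,0]]
  grip: 8.5

```text
time_s: 8.38
position: [0.5972, -0.0848, 0.1898]
orientation: [[-0.002, -0.145, 0.989], [-0.001, 0.989, 0.145], [-1.0, -0.001, -0.002]]
contact_force: [-0.8, 0.7, -0.4]
finger_gap: 0.0848
```

Run:
```python
from ov import *
from tm import tm
cap("wrist","w3");cap("side","d4");cap("scene","s4")
s=readout.observe();print({k:np.round(s[k],4).tolist() for k in("time_s","position","orientation","joint_pos","contact_force")})
print(tm("d4",box=(279,137,16,12)))
ov("w3",[.5675,-.091],[.5655,-.092],[.5655,-.092],"w3o",k=9)
```

```text
{'time_s': 8.525, 'position': [0.5973, -0.0855, 0.1905], 'orientation': [[-0.0005, -0.1442, 0.9895], [-0.0013, 0.9895, 0.1442], [-1.0, -0.0012, -0.0007]], 'joint_pos': [0.6553, 0.6491, -0.9613, 1.6149, 0.5668, 1.1811, 1.2819], 'contact_force': [0.5077, -0.1103, 0.7601]}
(array([-15. ,   7.6]), 0.698)
box 222 113 60 60
```

View pics/w3o.png

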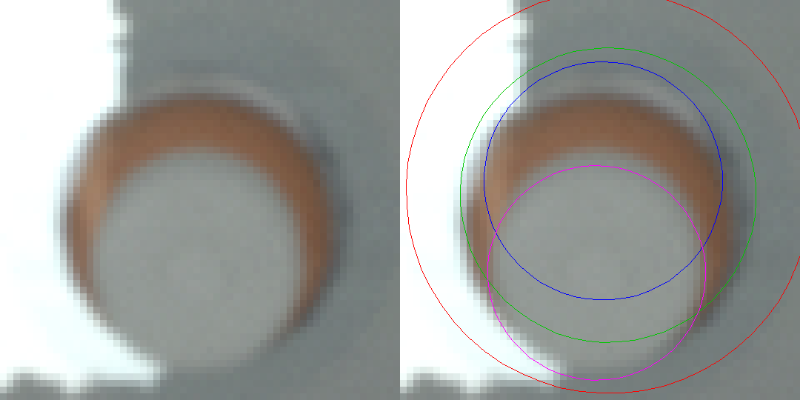

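Wrist view from above: bottle upright near the middle, cap centre at about (200,260) in the crop, with the pan rim outside the crop. I'll fit the circles numerically.

```bash
cat > cf.py <<'E'
from h import *
from scipy.ndimage import map_coordinates as mc
t=np.linspace(0,2*np.pi,180,endpoint=False);cs=np.c_[np.cos(t),np.sin(t)]
def fit(f,C,r,z,rng=.006,mask=None,sgn=None,tilt=(0,0),dr=.0012,q=None):
    g=np.log(cv2.GaussianBlur(ld(f)["im"],(0,0),.6).astype(float).mean(2)+5)
    d=ld(f);fx,fy,cx,cy=d["K"]
    def samp(c,rr):
        P=np.c_[np.array(c)+rr*cs,np.full(len(t),z)];P[:,2]+=P[:,0]*0
        Q=(P-d["p"])@d["R"];return mc(g,[fy*Q[:,1]/Q[:,2]+cy,fx*Q[:,0]/Q[:,2]+cx],order=1)
    best=[];n=np.arange(-rng,rng+1e-9,.0005)
    m=np.ones(len(t),bool) if mask is None else mask(t)
    for a in n:
        for b in n:
            c=(C[0]+a,C[1]+b);e=samp(c,r+dr)-samp(c,r-dr)
            e=(e if sgn is None else sgn*e)[m];s=np.clip(e if sgn else abs(e),-.3,.3).mean();best.append((s,*c))
    best.sort(reverse=True);B=np.array(best[:8]);return B[:,1:].mean(0).round(4),B[0].round(4)
E
python3 - <<'E'
from cf import *
for f in("w3","w1"):
    back=lambda t:np.ones_like(t,bool)
    print(f,"pan outer",fit(f,(.5675,-.091),.028,.053),"rim bottom",fit(f,(.5675,-.091),.028,.050))
    print(f,"circle",fit(f,(.5675,-.091),.0205,.053))
C=(.565,-.092)
print("cap",fit("w3",C,.012,.113)); print("cap edge vs amber",fit("w3",C,.012,.113,sgn=-1))
print("base",fit("w3",C,.0165,.053,mask=lambda t:np.cos(t)<-.2)); print("shoulder z.088",fit("w3",C,.0165,.088))
print("w1 cap",fit("w1",(.5556,-.0933),.012,.113),"base",fit("w1",(.5556,-.0923),.0165,.053,mask=lambda t:np.cos(t)<0))
print("s4,d4 cap px")
for f,e in(("s4",(.5655,-.092,.113)),("d4",(.5655,-.092,.113))):print(f,proj(f,e).round(1),fit(f,C,.012,.113))
print("w3 bubble expects",proj("w3",(.6266,-.1416,.042)))
im=ld("w3")["im"];h=cv2.cvtColor(im,cv2.COLOR_BGR2HSV);m=(h[...,0]>25)&(h[...,0]<50)&(h[...,1]>70)&(h[...,2]>60)
n,l,st,ce=cv2.connectedComponentsWithStats(m.astype(np.uint8));print([(st[i,4],ce[i].round(1).tolist(),atz("w3",*ce[i],.042).round(4).tolist()) for i in range(1,n) if st[i,4]>8])
E
```

```text
w3 pan outer (array([ 0.5658, -0.0852]), array([ 0.068 ,  0.5655, -0.085 ])) rim bottom (array([ 0.5663, -0.0852]), array([ 0.0695,  0.566 , -0.085 ]))
w3 circle (array([ 0.5721, -0.091 ]), array([ 0.1791,  0.5725, -0.091 ]))
w1 pan outer (array([ 0.5661, -0.0911]), array([ 0.1214,  0.566 , -0.091 ])) rim bottom (array([ 0.5674, -0.0909]), array([ 0.124 ,  0.5675, -0.091 ]))
w1 circle (array([ 0.5701, -0.0912]), array([ 0.1516,  0.5705, -0.0915]))
cap (array([ 0.5641, -0.0924]), array([ 0.2238,  0.564 , -0.092 ]))
cap edge vs amber (array([ 0.5631, -0.0916]), array([ 0.1502,  0.563 , -0.0915]))
base (array([ 0.5694, -0.0919]), array([ 0.23  ,  0.5695, -0.0915]))
shoulder z.088 (array([ 0.5656, -0.0921]), array([ 0.2245,  0.5655, -0.091 ]))
w1 cap (array([ 0.5538, -0.0935]), array([ 0.1454,  0.5541, -0.0943])) base (array([ 0.5535, -0.0907]), array([ 0.2491,  0.5536, -0.0908]))
s4,d4 cap px
s4 [282.6 211.1] (array([ 0.5709, -0.0874]), array([ 0.0985,  0.571 , -0.086 ]))
d4 [281.8 141.7] (array([ 0.5634, -0.0897]), array([ 0.1154,  0.5635, -0.09  ]))
w3 bubble expects [194.91788732 190.64162856]
[(np.int32(1010), [26.5, 109.2], [0.5696, -0.3034, 0.042]), (np.int32(10), [50.1, 95.0], [0.5534, -0.2809, 0.042]), (np.int32(12), [51.2, 102.2], [0.5598, -0.2802, 0.042]), (np.int32(38), [477.5, 122.5], [0.5201, 0.1154, 0.042]), (np.int32(63), [194.6, 191.3], [0.6273, -0.1418, 0.042]), (np.int32(1179), [189.7, 245.8], [0.69, -0.1418, 0.042]), (np.int32(1187), [246.4, 258.5], [0.6965, -0.0794, 0.042])]
```

Call:
arm_command:
  increments:
    - [[-2,0.2,-4.5],[0,0,0]]
    - [[-4.1,0.4,-9.2],[0,0,0]]
    - [[-4.1,0.67,-13.8],[0,0,0]]
    - [[-4.1,0.67,-13.8],[0,0,0]]
    - [[-4.1,0.67,-13.8],[0,0,0]]

```text
time_s: 9.15
position: [0.4612, -0.0988, 0.2318]
orientation: [[0.001, -0.143, 0.99], [-0.001, 0.99, 0.143], [-1.0, -0.001, 0.001]]
contact_force: [0.3, -0.3, -0.0]
finger_gap: 0.0851
```

Run:
```python
from cf import *
from ov import ov
from tm import tm
cap("wrist","w5");cap("side","d5");cap("scene","s5")
s=readout.observe();print({k:np.round(s[k],4).tolist() for k in("time_s","position","contact_force")})
print("side cap",tm("d5",box=(279,137,16,12)),"scene cap",tm("s5",f0="s0",box=(270,206,18,14)))
print("w5 pan",fit("w5",(.5675,-.091),.028,.053),"rim",fit("w5",(.5675,-.091),.028,.050),"circle",fit("w5",(.5675,-.091),.0205,.053))
C=(.565,-.092)
print("cap",fit("w5",C,.012,.113),"base",fit("w5",C,.0165,.053,mask=lambda t:np.cos(t)<0),"sh",fit("w5",C,.0165,.088),"w1 sh",fit("w1",(.555,-.092),.0165,.088))
ps,_=tri([("d5",*(np.array([286.3,142.3])+tm("d5",box=(279,137,16,12))[0])),("s5",*(np.array([279.,213.6])+tm("s5",f0="s0",box=(270,206,18,14))[0]))]);print("cap tri",ps)
ov("w5",[.567,-.091],[.5655,-.092],[.5645,-.092],"w5o")
a=cv2.imread("pics/w5o.png")
b=cv2.resize(np.hstack([cv2.resize(ld("d5")["im"][130:180,260:325],(400,308),interpolation=3),cv2.resize(ld("s5")["im"][200:250,255:320],(400,308),interpolation=3)]),(650,250))
v=np.zeros((600,800,3),np.uint8);v[:350]=a[:350];v[350:,:650]=b;cv2.imwrite("pics/v5.png",v)
```

```text
{'time_s': 9.3, 'position': [0.4618, -0.0979, 0.2314], 'contact_force': [-0.6333, -0.893, -0.091]}
side cap (array([-4.3, -0.6]), 0.95) scene cap (array([ 3.1, -1.2]), 0.558)
w5 pan (array([ 0.5668, -0.091 ]), array([ 0.1456,  0.567 , -0.091 ])) rim (array([ 0.5681, -0.0909]), array([ 0.1456,  0.568 , -0.091 ])) circle (array([ 0.5712, -0.091 ]), array([ 0.2188,  0.5715, -0.091 ]))
cap (array([ 0.5649, -0.0924]), array([ 0.1732,  0.565 , -0.0925])) base (array([ 0.5659, -0.0906]), array([ 0.2761,  0.566 , -0.0905])) sh (array([ 0.5639, -0.0924]), array([ 0.2098,  0.564 , -0.0925])) w1 sh (array([ 0.5544, -0.0941]), array([ 0.2065,  0.5545, -0.094 ]))
cap tri [ 0.56445857 -0.09313513  0.11181283]
box 218 222 60 60
```

View pics/v5.png

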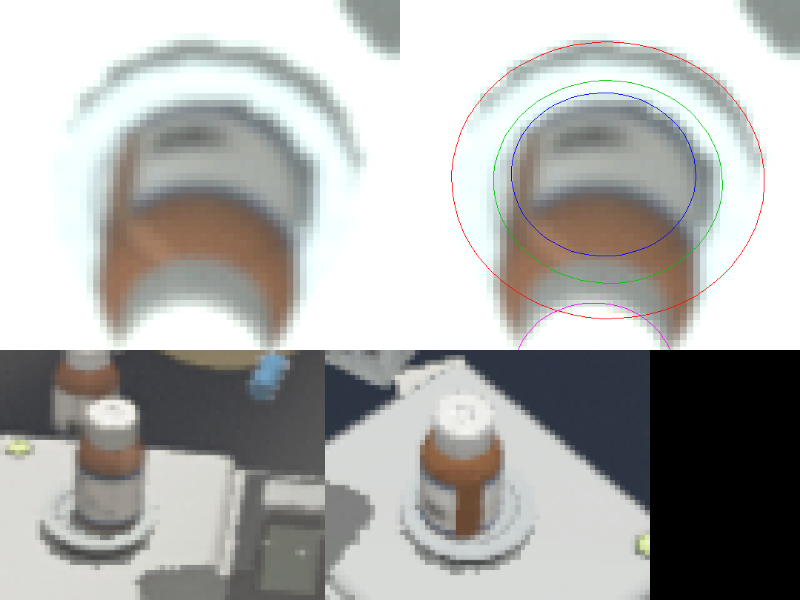

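Run:
```python
from cf import *
for f in("d5","s5","d0","s0"):
    c=(.5565,-.0925) if f[1]=="0" else (.565,-.092)
    print(f,"pan",fit(f,(.5675,-.091),.028,.053,rng=.008)[0],"pan rim",fit(f,(.5675,-.091),.028,.050,rng=.008)[0],"circ",fit(f,(.5675,-.091),.0205,.053,rng=.006)[0],"cap",fit(f,c,.012,.113)[0])
# body centre line: project edges at several heights, from red-minus-blue/darkness; find left/right edges per row
from numpy import gradient
for f in("d5","s5","d0","s0"):
    c=(.5565,-.0925) if f[1]=="0" else (.566,-.091)
    g=cv2.GaussianBlur(ld(f)["im"],(0,0),.5).astype(float)
    out=[]
    for z in(.058,.062,.066,.070,.075,.080,.085,.1,.106):
        u,v=proj(f,[c[0],c[1],z]);x=np.arange(u-13,u+13.01,.1)
        row=np.stack([mc(g[...,k],[np.full_like(x,v),x],order=1) for k in range(3)],1)
        e=np.linalg.norm(row[8:]-row[:-8],axis=1);xc=x[4:-4]
        L=xc[(xc<u-3)][np.argmax(e[xc<u-3])];Rr=xc[xc>u+3][np.argmax(e[xc>u+3])]
        out.append((z,round(L-u,1),round(Rr-u,1),round((L+Rr)/2-u,2)))
    print(f,out)
```

```text
d5 pan [ 0.5682 -0.0884] pan rim [ 0.5689 -0.0837] circ [ 0.5686 -0.0956] cap [ 0.5639 -0.0906]
s5 pan [ 0.5656 -0.0971] pan rim [ 0.5669 -0.0954] circ [ 0.5691 -0.0892] cap [ 0.571  -0.0918]
d0 pan [ 0.5679 -0.0901] pan rim [ 0.5682 -0.0836] circ [ 0.5617 -0.0962] cap [ 0.5552 -0.0919]
s0 pan [ 0.5652 -0.0974] pan rim [ 0.5666 -0.0956] circ [ 0.5617 -0.089 ] cap [ 0.5522 -0.0966]
d5 [(0.058, np.float64(-6.4), np.float64(7.7), np.float64(0.65)), (0.062, np.float64(-6.5), np.float64(7.6), np.float64(0.55)), (0.066, np.float64(-6.4), np.float64(7.5), np.float64(0.55)), (0.07, np.float64(-6.5), np.float64(7.5), np.float64(0.5)), (0.075, np.float64(-6.5), np.float64(7.4), np.float64(0.45)), (0.08, np.float64(-6.6), np.float64(7.4), np.float64(0.4)), (0.085, np.float64(-6.7), np.float64(7.4), np.float64(0.35)), (0.1, np.float64(-4.9), np.float64(6.2), np.float64(0.65)), (0.106, np.float64(-10.8), np.float64(5.1), np.float64(-2.85))]
s5 [(0.058, np.float64(-7.9), np.float64(5.0), np.float64(-1.45)), (0.062, np.float64(-8.1), np.float64(4.9), np.float64(-1.6)), (0.066, np.float64(-8.2), np.
[... 811 characters left out ...]
(7.3), np.float64(0.3)), (0.1, np.float64(-5.0), np.float64(6.0), np.float64(0.5)), (0.106, np.float64(-4.0), np.float64(6.1), np.float64(1.05))]
s0 [(0.058, np.float64(-8.5), np.float64(4.6), np.float64(-1.95)), (0.062, np.float64(-8.5), np.float64(4.5), np.float64(-2.0)), (0.066, np.float64(-7.7), np.float64(5.3), np.float64(-1.2)), (0.07, np.float64(-7.6), np.float64(8.4), np.float64(0.4)), (0.075, np.float64(-7.8), np.float64(8.2), np.float64(0.2)), (0.08, np.float64(-7.8), np.float64(8.2), np.float64(0.2)), (0.085, np.float64(-7.9), np.float64(8.1), np.float64(0.1)), (0.1, np.float64(-5.2), np.float64(3.8), np.float64(-0.7)), (0.106, np.float64(-5.3), np.float64(5.8), np.float64(0.25))]
```

View v5: the pan is level and the bottle stands upright. The three cameras agree that it is still about 2–4 mm short toward the front (side gap about 16.6 mm against 7 mm). One more tap of about 3 mm along +x.

Call:
arm_command:
  increments:
    - [[3,-0.2,1.5],[0,-0.12,0]]
    - [[7,-0.4,3.2],[0,-0.25,0]]
    - [[11,-0.69,4.2],[0,-0.25,0]]
    - [[14,-0.69,4.5],[0,-0.25,0]]
    - [[16,-0.69,4.5],[0,-0.25,0]]
    - [[17.25,-0.69,4.5],[0,-0.25,0]]
    - [[17.25,-0.69,4.5],[0,-0.25,0]]
    - [[17.25,-0.69,4.5],[0,-0.25,0]]
    - [[17.25,-0.69,4.5],[0,-0.25,0]]
  grip: 0

```text
time_s: 10.42
position: [0.5071, -0.0984, 0.0594]
orientation: [[0.246, -0.145, 0.959], [0.036, 0.99, 0.14], [-0.969, -0.0, 0.248]]
contact_force: [0.3, 0.3, -0.0]
finger_gap: 0.0002
```

Run:
```python
from h import *
from tm import tm
s=readout.observe();R=np.array(s["orientation"]);p=np.array(s["position"]);print({k:np.round(s[k],4).tolist() for k in("time_s","position","joint_pos","finger_gap")});print(R.round(3))
print("s",p@[.9896,.144,0],"ey",p@[-.144,.9896,0])
for n,d in(("ex",[.9896,.144,0]),("up",[0,0,1]),("ey",[-.144,.9896,0])):print(n,(R.T@d).round(3))
cap("side","d6");print(tm("d6",box=(279,137,16,12)))
```

```text
{'time_s': 10.425, 'position': [0.5071, -0.0984, 0.0594], 'joint_pos': [0.6742, 0.5621, -0.6881, 2.2121, 0.9244, 0.357, 0.9688], 'finger_gap': 0.0002}
[[ 0.246 -0.145  0.959]
 [ 0.036  0.99   0.14 ]
 [-0.969 -0.     0.248]]
s 0.48762435881901867 ey -0.17036226151015418
ex [ 0.248 -0.001  0.969]
up [-0.969 -0.     0.248]
ey [-0.     1.     0.001]
(array([-4.3, -0.6]), 0.949)
```

Call:
arm_command:
  increments:
    - [[0.39,-0.05,1.14],[0,0,0]]
    - [[0.69,-0.05,2.3],[0,0,0]]
    - [[0.84,-0.05,2.88],[0,0,0]]
    - [[0.87,-0.05,2.98],[0,0,0]]
    - [[0.89,-0.05,3.08],[0,0,0]]
    - [[0.91,-0.05,3.15],[0,0,0]]
    - [[0.93,-0.05,3.22],[0,0,0]]
    - [[0.945,-0.05,3.29],[0,0,0]]
    - [[0.96,-0.05,3.35],[0,0,0]]
    - [[0.975,-0.05,3.41],[0,0,0]]
    - [[0.99,-0.05,3.47],[0,0,0]]
    - [[0.99,-0.05,3.47],[0,0,0]]

```text
time_s: 11.98
position: [0.5424, -0.0936, 0.0578]
orientation: [[0.245, -0.145, 0.959], [0.036, 0.989, 0.14], [-0.969, 0.0, 0.247]]
contact_force: [0.3, -0.3, 0.5]
finger_gap: -0.0002
```

Run:
```python
from h import *
from tm import tm
cap("side","d7");cap("scene","s7")
s=readout.observe();p=np.array(s["position"]);print(s["time_s"],p.round(4),"s",p@[.9896,.144,0],np.round(s["contact_force"],2))
print(tm("d7",box=(279,137,16,12)),tm("d7",f0="d5",box=(274,136,17,32)))
```

```text
12.075 [ 0.5423 -0.0936  0.0578] s 0.5232166568356242 [-0.51  0.61  0.25]
(array([-5.4, -0.7]), 0.953) (array([-1.3, -0.2]), 0.883)
```

Call:
arm_command:
  increments:
    - [[-0.37,0,-1.45],[0,0,0]]
    - [[-0.99,0,-3.88],[0,0,0]]
    - [[-6.09,0,-3.61],[0,0,0]]
    - [[-10.93,0,-2.37],[0,0,0]]

```text
time_s: 12.58
position: [0.4902, -0.1009, 0.1581]
orientation: [[0.241, -0.145, 0.96], [0.036, 0.989, 0.141], [-0.97, 0.0, 0.244]]
contact_force: [1.1, -1.3, 0.1]
finger_gap: -0.0
```

Call:
arm_command:
  increments:
    - [[-4,0.3,0],[0,0.125,0]]
    - [[-7.8,0.5,-0.9],[0,0.25,0]]
    - [[-7.8,0.5,-0.9],[0,0.25,0]]
    - [[-7.8,0.5,-0.9],[0,0.25,0]]
    - [[-7.8,0.5,-0.9],[0,0.25,0]]
  grip: 8.5

```text
time_s: 13.2
position: [0.4634, -0.1003, 0.23]
orientation: [[-0.001, -0.145, 0.989], [-0.0, 0.989, 0.145], [-1.0, -0.0, -0.001]]
contact_force: [-0.2, 0.5, -0.4]
finger_gap: 0.0849
```

Run:
```python
from cf import *
from tm import tm
cap("wrist","w8");cap("side","d8");cap("scene","s8")
s=readout.observe();p=np.array(s["position"]);print(s["time_s"],p.round(4))
print(tm("d8",box=(279,137,16,12)),tm("d8",f0="d5",box=(274,136,17,32)),tm("s8",f0="s5",box=(273,204,18,32)))
print("w8 pan",fit("w8",(.5675,-.091),.028,.053)[0],fit("w8",(.5675,-.091),.028,.05)[0])
C=(.5675,-.0915)
print("cap",fit("w8",C,.012,.113)[0],"base",fit("w8",C,.0165,.053,mask=lambda t:np.cos(t)<0)[0],"sh",fit("w8",C,.0165,.088)[0])
a=cv2.resize(ld("d8")["im"][130:180,260:325],(400,308),interpolation=3);b=cv2.resize(ld("s8")["im"][200:250,255:320],(400,308),interpolation=3)
x,y=np.int32(proj("w8",[.567,-.091,.06]));c=cv2.resize(ld("w8")["im"][y-28:y+28,x-35:x+35],(360,288),interpolation=3)
v=np.zeros((600,800,3),np.uint8);v[:308]=np.hstack([a,b]);v[310:598,:360]=cv2.convertScaleAbs(c,alpha=.85)
w=cv2.resize(ld("w8")["im"],(380,285));v[310:595,400:780]=w
cv2.imwrite("pics/v8.png",v)
```

```text
13.35 [ 0.4639 -0.1001  0.2306]
(array([-5.4, -0.7]), 0.951) (array([-1. , -0.1]), 0.986) (array([ 0.8, -0.3]), 0.966)
w8 pan [ 0.5669 -0.0909] [ 0.5685 -0.0908]
cap [ 0.5676 -0.0921] base [ 0.5682 -0.0898] sh [ 0.5666 -0.0921]
```

View pics/v8.png

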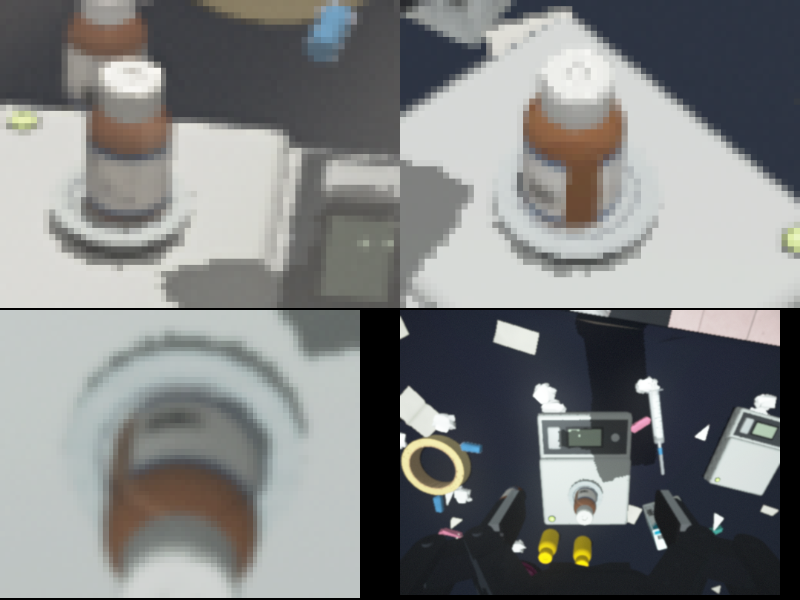

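View v8: bottle upright and centred on the level pan to within about 2 mm, as far as the cameras agree. Now to shut the fingers and go above the tare key at about (0.483, -0.153).

Call:
arm_command:
  increments:
    - [[2,-3,0.5],[0,0,0]]
    - [[5,-5.5,0.93],[0,0,0]]
    - [[9,-5.5,0.93],[0,0,0]]
    - [[13,-5.5,0.93],[0,0,0]]
    - [[16,-5.5,0.93],[0,0,0]]
    - [[17.5,-5.5,0.93],[0,0,0]]
    - [[18,-5.5,0.93],[0,0,0]]
    - [[18,-5.5,0.93],[0,0,0]]
    - [[18,-5.5,0.93],[0,0,0]]
  grip: 0

```text
time_s: 14.48
position: [0.4822, -0.1531, 0.0522]
orientation: [[0.002, -0.145, 0.99], [-0.001, 0.99, 0.145], [-1.0, -0.001, 0.002]]
contact_force: [0.3, -0.1, 0.2]
finger_gap: -0.0003
```

Run:
```python
from h import *
from tm import tm
s=readout.observe();p=np.array(s["position"]);print(s["time_s"],p.round(4),np.round(s["contact_force"],2),s["finger_gap"],np.round(s["joint_pos"],2),np.round(s["orientation"],3).tolist())
d=p-[.4838,-.1528,.04];R=np.array(s["orientation"]);print("TCP minus key in tool axes",(R.T@d).round(4))
cap("side","d9");print(tm("d9",box=(279,137,16,12)))
```

```text
14.475 [ 0.4822 -0.1531  0.0522] [ 0.34 -0.1   0.17] -0.0003031607480272524 [ 0.81  0.69 -0.87  2.03  0.76  0.78  1.2 ] [[0.002, -0.145, 0.99], [-0.001, 0.99, 0.145], [-1.0, -0.001, 0.002]]
TCP minus key in tool axes [-0.0122 -0.0001 -0.0016]
(array([-5.4, -0.7]), 0.95)
```

Call:
arm_command:
  increments:
    - [[0.5,-0.2,0],[0,0,0]]
    - [[1.0,-0.2,0],[0,0,0]]
    - [[1.2,-0.2,0],[0,0,0]]
    - [[1.3,-0.2,0],[0,0,0]]
    - [[1.4,-0.2,0],[0,0,0]]
    - [[1.45,-0.2,0],[0,0,0]]
    - [[1.45,-0.2,0],[0,0,0]]

```text
time_s: 15.4
position: [0.4817, -0.1552, 0.0368]
orientation: [[-0.0, -0.145, 0.989], [-0.0, 0.989, 0.145], [-1.0, -0.0, -0.0]]
contact_force: [-2.1, -2.0, 3.0]
finger_gap: -0.0002
```

Call:
arm_command:
  increments:
    - [[0.05,0,0],[0,0,0]]
    - [[0.1,0,0],[0,0,0]]
    - [[0.15,0,0],[0,0,0]]
    - [[0.15,0,0],[0,0,0]]

```text
time_s: 15.9
position: [0.4818, -0.1552, 0.0359]
orientation: [[0.0, -0.145, 0.989], [-0.001, 0.989, 0.145], [-1.0, -0.001, -0.0]]
contact_force: [-4.6, -1.5, 13.3]
finger_gap: -0.0001
```

The force reads 13 N at z = 0.0359, so the key is on its stop. Lifting off.

Call:
arm_command:
  increments:
    - [[0,0,0],[0,0,0]]
    - [[-0.8,0,0],[0,0,0]]
    - [[-3,0,0],[0,0,0]]
    - [[-8,0,-0.5],[0,0,0]]
    - [[-13,0,-2],[0,0,0]]
    - [[-17,0,-3],[0,0,0]]
    - [[-18,0,-3],[0,0,0]]
    - [[-18,0,-3],[0,0,0]]
    - [[-18,0,-3],[0,0,0]]

```text
time_s: 17.02
position: [0.4518, -0.1592, 0.214]
orientation: [[-0.002, -0.145, 0.989], [0.001, 0.989, 0.145], [-1.0, 0.001, -0.001]]
contact_force: [-0.5, -1.3, -0.3]
finger_gap: 0.0002
```

Run:
```python
from h import *
from tm import tm
cap("side","d10");cap("scene","s10")
s=readout.observe();p=np.array(s["position"]);print(s["time_s"],p.round(4),np.round(s["contact_force"],2))
print("bottle vs d8",tm("d10",f0="d8",box=(273,136,17,32)),tm("s10",f0="s8",box=(274,204,18,32)))
print("tare vs start",tm("d10",f0="d0",box=(310,153,20,12)),"power",tm("d10",f0="d0",box=(310,178,14,12)),tm("d10",f0="d0",box=(254,145,18,10)))
```

```text
17.125 [ 0.4518 -0.1591  0.214 ] [-0.66 -0.87  0.46]
bottle vs d8 (array([0., 0.]), 0.999) (array([0.2, 0.3]), 0.895)
tare vs start (array([-0.4, -0.3]), 0.762) power (array([ 0. , -0.3]), 0.788) (array([0., 0.]), 1.0)
```

```bash
python3 -c "
from bench import close_job
print(close_job())"
```

```text
the job is handed in; nothing more can be done
None
```

I moved the bottle to the middle of the pan in two slow, low pushes with shut, tilted fingertips: first about 10 mm, then about 3 mm. With the arm clear of the bottle, I pressed the tare key and lifted off. I handed the job in at about 17 s, with the arm raised clear.

**Bottle:** it stands upright on a level pan.
- **Cap position:** measured at (0.568, −0.092) against a pan centre of about (0.5675, −0.091).
- **Remaining offset:** the cameras disagree by about 2–3 mm. The side view suggested up to about 2 mm too far forward, and the wrist view about 0–1 mm off. I judged it centred to within about 2 mm.
- **During the key press:** the side view showed no movement. The scene view matched within 0.3 pixel, but that match was weaker.

**Tare key:** it reached its stop at tip height 35.9 mm with 13 N; fully down is 36 mm. I checked its return only by a weak, shadowed image match of 0.3–0.4 pixel. That fits the key being up but is not strong proof.

**Other things:** the fingers never went near the power key or the things round the balance, but I made no separate final check of the bystanders.

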